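Load the twin stock scale and hold its recessed zero key down with a pen

TASK

Stand each tablet bottle upright in the scale's nest that matches its size, the big bottle in the wide nest and the small one in the narrow nest, fully down, and let go of them. Then zero the scale with both bottles standing in it: take the pen out of its stand, put its point through the round hole in the scale's cover, press the recessed zero key right down and keep it down for at least two seconds. Do not press the key before the bottles are in, leave the carton and the green cup where they are, and finish while still holding the key down with the pen in the gripper.

Things in the scene. Friction and masses are not known exactly. Their poses are not given: they have to be found in the camera images.
- scale: Fixed low grey twin-pan scale, 172 deep (x) by 274 wide (y) mm, flat top at 38 mm. Origin under its centre on the desk; its -x side is the sloping black display strip (toward the robot), +y is its left. It may be turned a little about the vertical. The two pans with nests sit at y = -85 and y = +5 mm (x = +14 mm), the key hole at x = +14, y = +93.5 mm.
- nest_wide: Removable steel pan (85 mm dia., fixed) with a black ring nest (74 mm outside dia., 16 mm deep), bore 52 mm, flaring to 57 mm in the top 5 mm: for the big bottle. It is on either of the scale's two pan places. Origin at the pan's underside on the axis, 38 mm above the desk, z up.
- nest_wide_floor (a point): Centre of the wide nest's floor, 45 mm above the desk; the ring's rim is 16 mm above this point.
- nest_narrow: The same pan and ring outside, but bore 42 mm, flaring to 47 mm at the top: for the small bottle. On the other pan place. Origin as for the wide one.
- nest_narrow_floor (a point): Centre of the narrow nest's floor, 45 mm above the desk; the ring's rim is 16 mm above this point.
- big_bottle: Big white tablet bottle with a ribbed cap, 48 mm dia. (body, up to 65 mm), 78 mm tall with the 41 mm cap; loose, about 60 to 130 g. Origin at the centre of its underside, z up. Grip it round the upper body, fingertips at least 22 mm above its underside so that they stay clear of the nest's ring. Standing in its nest it reaches 123 mm above the desk: carry nothing low over it.
- small_bottle: Small tablet bottle of the same shape, 38 mm dia. (body, up to 46 mm), 56 mm tall with the 32 mm cap; loose, about 40 to 85 g. Origin at the centre of its underside, z up. Grip it with the fingertips at least 22 mm above its underside.
- pen_stand: Fixed black desk pen stand: round foot 74 mm dia., upright tube 23 mm outside dia. whose mouth is 57 mm above the desk. The pen stands in it, leaning by up to about 6 degrees; its point is about 13 mm above the desk. Origin under its centre.
- pen: Pen, 145 mm long, barrel 9 mm dia. with a clip near its top (12 mm wide there), loose, 15 g, standing in the pen stand point down. Its y axis runs along the barrel towards the point; the origin is at mid length on the barrel's side.
- pen_tip (a point): The pen's point: on the axis, at its end. The last 18 mm taper from 9 mm to about 1.5 mm dia.
- pen_grip (a point): Where to grip the pen: on its axis, 105 mm from the point and 40 mm from the top end.
- key_hole (a point): Centre of the mouth of the round key hole, 13 mm dia., in the scale's top, with a flat black bezel ring round it, 38 mm above the desk. The hole goes straight down.
- key_face (a point): Top centre of the zero key, an 11 mm round button inside the hole; 11 mm below the hole's mouth when up.
- zero_key (a joint): Travel of the zero key in m: 0 up, 0.005 fully down against its stop. It springs back; it starts to move at about 1 N and is fully down at 4 N.
- carton: Loose white and purple medicine carton lying flat, 46 by 74 by 36 mm; leave alone. Behind it the front of an open drawer hangs over the desk 110 to 210 mm up, from x = 0.67 m on, between y = 0.16 and 0.44 m: keep the gripper clear of it.
- dose_cup: Empty green dose cup with a finger tab, 62 by 77 by 44 mm; leave alone.

How it is judged:
By the outcome, as a careful person would: the job done as asked, in the order asked, and still so for the second after the job is handed in, while the arm keeps its last pose, push and grip.
It also fails if it takes over 67 s, if anything falls off the work surface, if the arm or the gripper's body presses on something with over 40 N, if the wrist force passes 120 N, or if a joint passes its speed limit or range.

ROBOT

A 6-joint arm with a two-finger parallel gripper is mounted at the origin on a cart in front of the work surface, level with it; the furniture and walls round the work are solid. World frame = base frame: x ahead of the robot, y to its left, z up, the work surface at z = 0. Lengths are in m, angles in degrees, forces in N, time in s.
With the tool pointing down it reaches from about 0.325 to 0.775 m from the base axis. Payload 5.5 kg.
Tool frame: the origin (TCP) lies at the centre of the arm's flange, where the gripper is bolted on; the fingertips stand 182 mm ahead of it and the grasp point (between the pads) lies 163 mm ahead of it; z points along the fingers, y is the line along which they close (so a half turn about z gives the same grasp; the last joint's range is limited). The gripper opens to 88 mm and grips with 3 to 60 N. Pads are 20 mm wide; open, the fingers measure 115 mm over their backs; the gripper's body (75 mm by 178 mm) begins 61 mm behind the grasp point.
Start: joints at [-69.998, 5.22, 70.514, -0, 104.267, -3.249], TCP at [0.237, -0.551, 0.405] pointing down, gripper open.
Joint ranges: [-164.24, 164.24], [-49.07, 125.15], [9.68, 141.18], [-86.29, 266.29], [3.28, 154.24], [-151.56, 151.56]. Speed limits (degrees/s): [147.25, 147.25, 172.46, 180, 180, 180].

INTERFACE

Orientations are given as [roll, pitch, yaw] about the fixed x, y, z axes, in that order (R = Rz(yaw) Ry(pitch) Rx(roll)).
In Python, from station import r gives the robot as it stands. The module is installed in compiled form; this text tells all that it offers. Calls block until the motion is done:
- r.reach(position, orientation): joint-space move of the TCP to a pose.
- r.servo_line(position, rotation=None, speed=0.15): straight line of the TCP; rotation=None keeps the orientation; speed is the mean speed in m/s.
- r.move_joints(angles): joint-space move.
- r.let_go() and r.grab(squeeze=None): open the fingers fully, or close them until they stop; squeeze is the grip in N (None keeps the last).
- r.wait(seconds).
- r.inverse_kinematics(position, orientation): joint angles nearest the present ones, or None.
- r.sense(): the state.
- r.snapshot(name): name is "scene" or "top" or "wrist"; returns a dict with "frame" (400x640x3 uint8, red, green, blue), "fx", "fy", "cx", "cy" (pixels), "R" (3x3) and "t" (3): a world point X has camera coordinates R X + t. Camera axes: x right, y down, z forward; pixel columns grow to the right and rows downward; lengths in m; the calibration is good to about 2 mm. A picture is of the moment at which its call begins. There is no depth.
A pose or a line that the arm cannot do raises r.IKError and nothing moves.
- r.hand_in(): hands the job in; it is judged then, once.
The state is a dict: "clock": time; "joints": joint angles; "joint_vel": joint speeds; "joint_torque": joint torques, N m; "tcp_pos": TCP position; "orientation": TCP orientation; "contact_force": force on the tool from outside, world axes, zero at the start; "torque": the same for the moment, N m; "opening": finger opening in m; "gripper_force": force on a finger pad.
Only numpy, scipy, OpenCV 4.12 (cv2) and the standard library are available. Lean on these libraries where they do the work, as an engineer would, in place of code of your own. Each camera call takes 0.05 s, during which the arm holds its last target. There are 200 camera calls.

## Working session

There is one attempt and no reset: what is moved stays moved. The work goes in short steps, each a Python script; the robot and the scene stay as the last script left them, time stands still between calls to the robot, and variables do not carry over. Pictures are saved under pics/ and viewed, at most 10 in all, crops included, and the job is handed in when it is done.

```bash
mkdir -p pics; python3 - <<'E'
from station import r
import cv2,pickle
d={}
for n in("scene","top"):
    s=r.snapshot(n); d[n]=s; cv2.imwrite(f"pics/{n}0.png",s["frame"][:,:,::-1]); print(n,s["fx"],s["cx"],s["cy"],s["R"],s["t"])
pickle.dump(d,open("snap0.pkl","wb")); print(r.sense())
E
```

```text
scene 444.5438302482825 318.2071714161675 200.92010277947978 [[-0.72022459 -0.69364888  0.01130349]
 [-0.43558814  0.43947535 -0.78557265]
 [ 0.53994398 -0.5707124  -0.61866618]] [0.32670949 0.32857687 1.07392678]
top 397.648301558464 321.8735014175963 199.48520266226978 [[-0.00878109 -0.99990191 -0.01091144]
 [-0.98051851  0.01075117 -0.19613228]
 [ 0.19623035  0.00897661 -0.98051674]] [-0.04672262  0.50453517  1.20882367]
{'clock': 0.1, 'joints': array([-6.99988645e+01,  5.26107106e+00,  7.05731793e+01,  2.35686917e-04,
        1.04266469e+02, -3.24992989e+00]), 'joint_vel': array([ 0.07497396, -0.10234532, -0.09421494, -0.01497778,  0.11219407,
       -0.0522372 ]), 'joint_torque': array([ 3.83213584e-03, -4.47856236e+01, -4.07569706e+01,  7.01922923e-02,
        2.83835776e-02, -1.32717273e-04]), 'tcp_pos': array([ 0.23686612, -0.55133829,  0.40361362]), 'orientation': array([-1.79899456e+02, -5.93807479e-03,  2.32511180e+01]), 'contact_force': array([-0.48879614,  0.06768932, -0.5765252 ]), 'torque': array([ 0.00452526, -0.00398772,  0.00533885]), 'gripper_force': 0.0, 'opening': 0.0879932493567959}
```

View pics/top0.png

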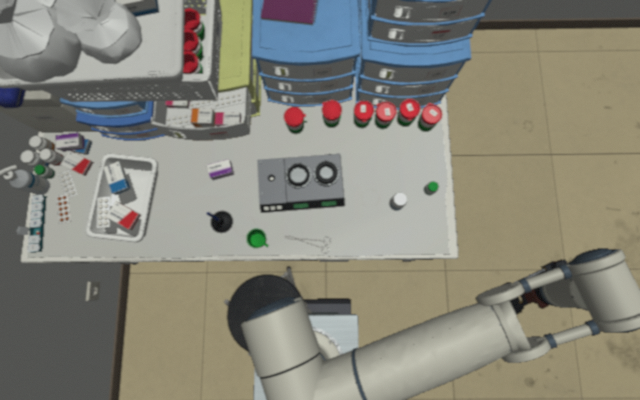

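View pics/scene0.png

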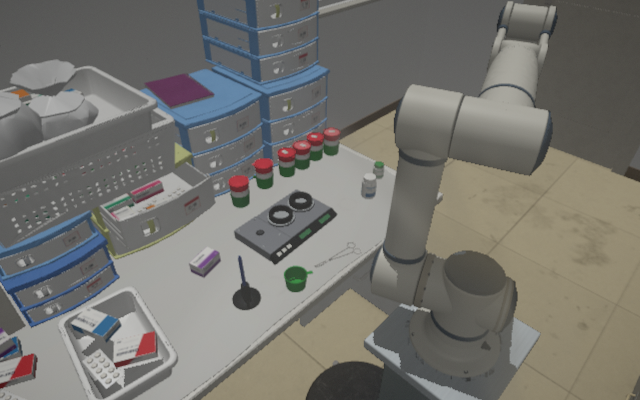

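The top view shows: big bottle cap at (399,200), small green-capped bottle at (431,187), pans at (298,175) and (326,173), key hole at (271,178), and the pen stand at (221,221). In the scene view the pen's top is at (240,258). Next come rough positions and zoomed crops.

```bash
cat > h.py <<'E'
import numpy as np,cv2
def ray(s,uv,z):
    d=s["R"].T@np.array([(uv[0]-s["cx"])/s["fx"],(uv[1]-s["cy"])/s["fy"],1]); c=-s["R"].T@s["t"]
    return c+d*(z-c[2])/d[2]
def proj(s,X):
    p=s["R"]@np.asarray(X,float)+s["t"]; return np.array([s["fx"]*p[0]/p[2]+s["cx"],s["fy"]*p[1]/p[2]+s["cy"]])
def tri(obs):
    A=np.zeros((3,3));b=np.zeros(3)
    for s,uv in obs:
        d=s["R"].T@np.array([(uv[0]-s["cx"])/s["fx"],(uv[1]-s["cy"])/s["fy"],1]);d/=np.linalg.norm(d);c=-s["R"].T@s["t"]
        P=np.eye(3)-np.outer(d,d);A+=P;b+=P@c
    return np.linalg.solve(A,b)
E
python3 - <<'E'
import pickle
from h import *
np.set_printoptions(precision=4,suppress=True)
d=pickle.load(open("snap0.pkl","rb"));t=d["top"];s=d["scene"]
for n,p,z in [("big",(399,200),.078),("small",(431,187),.056),("L",(298,175),.061),("R",(326,173),.061),("hole",(271,178),.038),("stand",(221,221),.03),("carton",(220,169),.036)]: print(n,ray(t,p,z)[:2])
from station import r
w=r.snapshot("wrist");q=r.sense();print(w["fx"],w["R"],"cam",-w["R"].T@w["t"],q["tcp_pos"],q["orientation"])
a=t["frame"][145:255,205:445];a=cv2.resize(a,None,fx=3.3,fy=3.3,interpolation=cv2.INTER_CUBIC)
b=s["frame"][150:320,200:400];
cv2.imwrite("pics/c1.png",a[:,:,::-1])
E
```

```text
big [ 0.4942 -0.2899]
small [ 0.5392 -0.3968]
L [0.582  0.0234]
R [ 0.5875 -0.0657]
hole [0.5791 0.1123]
stand [0.4415 0.2709]
carton [0.6118 0.2796]
358.1351509479462 [[ 0.3944 -0.9189 -0.0019]
 [-0.8836 -0.3798  0.274 ]
 [-0.2525 -0.1064 -0.9617]] cam [ 0.3053 -0.5223  0.3842] [ 0.2369 -0.5513  0.4038] [-179.9146   -0.0051   23.2475]
```

View pics/c1.png

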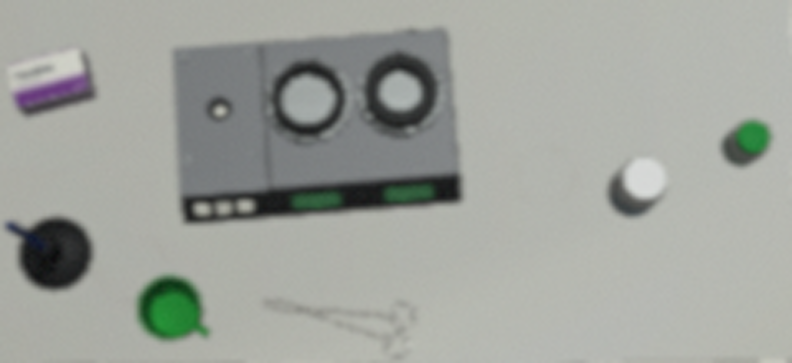

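The middle pan (y=+5) has the larger bore, so it is the wide nest, and the right-hand pan is the narrow one. The scale's yaw is about 3.5°, and the pans measure 89 mm apart against the 90 mm given. Next I take close-ups with the wrist camera.

```bash
python3 - <<'E'
from station import r
from h import *
import pickle
D={}
for n,p in [("scale",[.57,.03,.40]),("bott",[.515,-.34,.36])]:
    if n=="scale": continue
    r.reach(p,[180,0,90]); r.wait(.2); s=r.snapshot("wrist"); D[n]=s; print(n,r.sense()["clock"],r.sense()["joints"])
    cv2.imwrite(f"pics/w_{n}.png",s["frame"][:,:,::-1])
p=[.56,.03,.40]; r.reach(p,[180,0,90]); r.wait(.2); s=r.snapshot("wrist"); D["scale"]=s; print(r.sense()["clock"],r.sense()["tcp_pos"])
cv2.imwrite("pics/w_scale.png",s["frame"][:,:,::-1])
cv2.imwrite("pics/w_both.png",np.hstack([cv2.resize(D[k]["frame"],(400,250)) for k in("bott","scale")])[:,:,::-1])
pickle.dump(D,open("snap1.pkl","wb"))
E
```

```text
bott 1.725 [-3.66875439e+01  7.59732088e+00  7.24595333e+01 -6.36219024e-03
  9.99284220e+01 -3.65827042e+01]
3.375 [0.56015212 0.02912414 0.3997903 ]
```

View pics/w_bott.png

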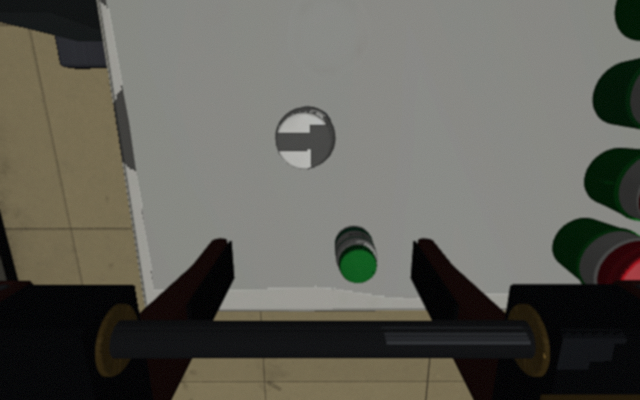

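View pics/w_scale.png

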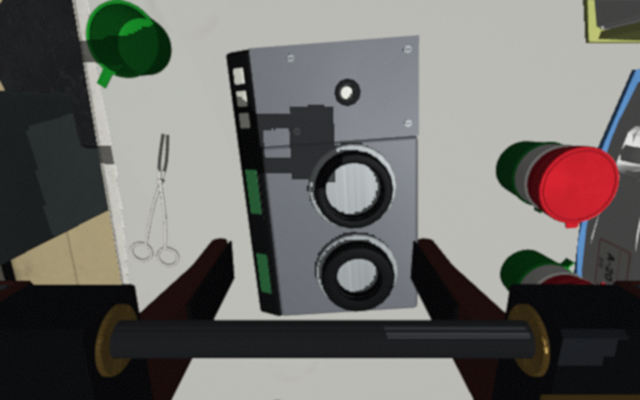

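The bottle close-up shows the big bottle at (306,137) and the small bottle's cap at (358,264). The scale close-up shows the wide ring's rim at (353,187), the narrow ring at (357,275), and the hole bezel at (347,92). I now refine these numerically.

```bash
python3 - <<'E'
from h import *
import pickle
np.set_printoptions(precision=4,suppress=True)
D=pickle.load(open("snap1.pkl","rb"));B=D["bott"];S=D["scale"];T=pickle.load(open("snap0.pkl","rb"))["top"]
hsv=lambda s:cv2.cvtColor(s["frame"],cv2.COLOR_RGB2HSV)
def dark(s,box,lo):
    x0,y0,x1,y1=box;g=cv2.cvtColor(s["frame"],cv2.COLOR_RGB2GRAY)[y0:y1,x0:x1]
    c,_=cv2.findContours((g<lo).astype('u1'),cv2.RETR_CCOMP,cv2.CHAIN_APPROX_NONE)
    for k in c:
        if cv2.contourArea(k)>60 and len(k)>5:
            e=cv2.fitEllipse(k); yield (e[0][0]+x0,e[0][1]+y0),e[1]
for n,b,z in [("L",(305,140,400,233),.061),("R",(310,234,402,313),.061),("hole",(325,72,370,112),.038)]:
    for lo in(45,60):
        for e,ax in dark(S,b,lo): print(n,lo,e,ax,ray(S,e,z)[:2])
# caps
m=cv2.inRange(hsv(B),(45,100,90),(80,255,255));m[:,:320]=0;m[:,390:]=0;m[:220]=0;m[300:]=0
k=max(cv2.findContours(m,0,1)[0],key=cv2.contourArea);e=cv2.fitEllipse(k);print("small",e,ray(B,e[0],.056)[:2], "r mm",e[1][1]/2/B["fx"]*(.36-.056))
g=cv2.cvtColor(B["frame"],cv2.COLOR_RGB2GRAY)[90:185,260:350]
print(cv2.HoughCircles(cv2.resize(g,None,fx=3,fy=3),3,1.5,5,param1=80,param2=.6,minRadius=60,maxRadius=100)[0][:4]/3+[260,90,0])
for z in(.065,.078):print("big",ray(B,(306,137),z)[:2])
cv2.imwrite("pics/c2.png",np.hstack([cv2.resize(B["frame"][90:185,260:350],(380,400),interpolation=2),cv2.resize(B["frame"][210:300,315:400],(380,400),interpolation=2)])[:,:,::-1])
E
```

```text
L 45 (352.58015060424805, 188.8057861328125) (75.458740234375, 76.50898742675781) [0.5874 0.0258]
L 45 (352.1323776245117, 188.14574813842773) (52.935699462890625, 56.65240478515625) [0.587  0.0265]
L 45 (319.156982421875, 143.4331135749817) (4.443724155426025, 30.5017147064209) [0.557  0.0672]
L 60 (352.3781623840332, 188.81377792358398) (75.93456268310547, 77.6283950805664) [0.5872 0.0258]
L 60 (351.95346450805664, 188.0830192565918) (51.8535041809082, 55.88987731933594) [0.5868 0.0265]
L 60 (316.041654586792, 153.82547664642334) (26.690153121948242, 43.253395080566406) [0.5541 0.058 ]
R 45 (356.9600372314453, 275.3418617248535) (68.8248062133789, 71.4826431274414) [ 0.5936 -0.0617]
R 45 (356.46123123168945, 274.59731674194336) (35.27788543701172, 42.91884231567383) [ 0.5931 -0.0609]
R 60 (356.75878524780273, 275.31180572509766) (69.47757720947266, 72.64353942871094) [ 0.5934 -0.0617]
R 60 (356.3674087524414, 274.42271423339844) (34.343563079833984, 42.1185302734375) [ 0.593  -0.0607]
hole 45 (346.9455509185791, 91.80235862731934) (22.52558708190918, 24.122573852539062) [0.5823 0.1113]
hole 45 (345.89920234680176, 91.66555786132812) (16.180858612060547, 18.723876953125) [0.5814 0.1114]
hole 60 (347.01841735839844, 91.85175895690918) (23.7686824798584, 25.153125762939453) [0.5824 0.1113]
hole 60 (345.6822986602783, 91.95344352722168) (14.875131607055664, 16.315048217773438) [0.5812 0.1112]
small ((362.2779235839844, 260.1611633300781), (14.105451583862305, 25.113698959350586), 115.54061889648438) [ 0.5485 -0.3995] r mm 0.01065877569324693
[[305.25 137.25  30.45]
 [303.25 136.75  32.35]
 [307.25 138.75  32.5 ]
 [307.25 132.75  26.95]]
big [ 0.5017 -0.2931]
big [ 0.5023 -0.2918]
```

View pics/c2.png

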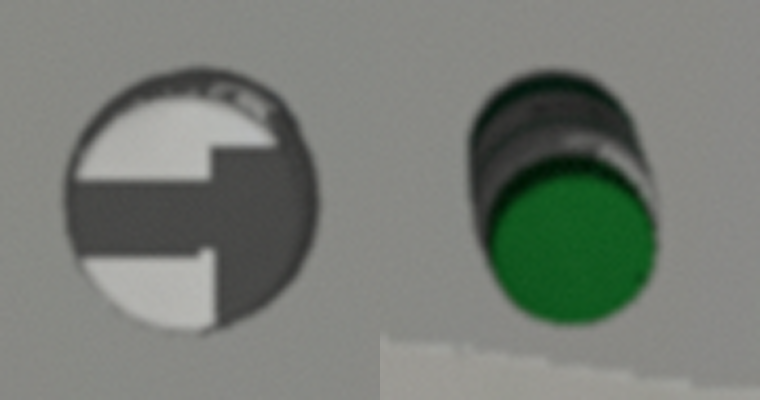

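```bash
python3 - <<'E'
from h import *
import pickle
from scipy.optimize import least_squares
np.set_printoptions(precision=4,suppress=True)
D=pickle.load(open("snap1.pkl","rb"));B=D["bott"];S=D["scale"];D0=pickle.load(open("snap0.pkl","rb"));T=D0["top"];C=D0["scene"]
a=np.linspace(0,2*np.pi,72)
def blob(s,uv,w,f,amin=30):
    x0,y0=int(uv[0]-w),int(uv[1]-w);im=cv2.resize(s["frame"][y0:y0+2*w,x0:x0+2*w],None,fx=4,fy=4,interpolation=2)
    k=max(cv2.findContours(f(im).astype('u1'),0,1)[0],key=cv2.contourArea);k=cv2.convexHull(k);e=cv2.fitEllipse(k)
    return (np.array(e[0])+.5)/4-.5+[x0,y0],np.array(e[1])/4
gray=lambda i:cv2.cvtColor(i,cv2.COLOR_RGB2GRAY)
def model(s,c,rad,zs):
    p=np.array([proj(s,[c[0]+rad*np.cos(t),c[1]+rad*np.sin(t),z]) for t in a for z in zs],np.float32)
    e=cv2.fitEllipse(cv2.convexHull(p)); return np.array(e[0]),e[1]
def ctr(q,dy): c,s_=np.cos(q[2]),np.sin(q[2]); return np.array([q[0]+c*.014-s_*dy,q[1]+s_*.014+c*dy])
feats=[(.005,.037,(.061,.045)),(-.085,.037,(.061,.045)),(.0935,.0105,(.038,))]
for nm,s,g,w in [("wrist",S,[(353,187),(357,275),(347,92)],[44,40,22]),("top",T,[(298,175),(326,173),(271,178)],[13,13,6])]:
    ms=[blob(s,u,ww,lambda i:gray(i)<(60 if nm=="wrist" else 85)) for u,ww in zip(g,w)]
    res=lambda q:np.concatenate([model(s,ctr(q,dy),rad,z)[0]-m[0] for (dy,rad,z),m in zip(feats,ms)])
    o=least_squares(res,[.57,.02,.06],diff_step=1e-4)
    q=o.x;print(nm,q[:2],np.degrees(q[2]),"resid px",o.fun,[m[1] for m in ms],[model(s,ctr(q,dy),rad,z)[1] for dy,rad,z in feats]);print("L,R,hole",[ctr(q,d) for d in(.005,-.085,.0935)])
m=blob(T,(431,187),8,lambda i:cv2.inRange(cv2.cvtColor(i,cv2.COLOR_RGB2HSV),(45,120,100),(80,255,255)));print("small top",m,ray(T,m[0],.056))
m=blob(T,(400,199),12,lambda i:gray(i)>208);print("big top",m,ray(T,m[0],.078))
print("wrist small",ray(B,(358.2,264.7),.056),"big",ray(B,(305.5,140.8),.078))
E
```

```text
wrist [0.5743 0.0176] 3.7481125258978927 resid px [ 0.3971  0.3302 -0.1754  0.451  -0.2295 -0.6507] [array([77.3209, 78.8252]), array([70.9498, 73.8522]), array([24.5202, 26.0983])] [(80.5257339477539, 80.74341583251953), (74.17738342285156, 75.72076416015625), (22.968935012817383, 24.13962745666504)]
L,R,hole [array([0.588 , 0.0235]), array([ 0.5938, -0.0663]), array([0.5822, 0.1118])]
top [0.5721 0.0195] 2.5568588081391828 resid px [ 0.062  -0.335   0.106   0.1634 -0.1717  0.1705] [array([21.9021, 23.6374]), array([21.5401, 23.9554]), array([5.3216, 6.5193])] [(23.4439754486084, 23.784439086914062), (23.42267608642578, 23.769123077392578), (6.2558135986328125, 6.5174360275268555)]
L,R,hole [array([0.5858, 0.0251]), array([ 0.5898, -0.0648]), array([0.5819, 0.1135])]
small top (array([432.6231, 186.2346]), array([8.5956, 8.8231])) [ 0.5417 -0.4021  0.056 ]
big top (array([400.1014, 198.3613]), array([10.4424, 10.5572])) [ 0.4993 -0.2935  0.078 ]
wrist small [ 0.5451 -0.4038  0.056 ] big [ 0.5018 -0.2946  0.078 ]
```

```bash
cat > mv.py <<'E'
from station import r
from h import *
O=[180,0,90]
def pickplace(src,dst,zg=.208):
    r.let_go(); r.reach([*src,.30],O); r.servo_line([*src,zg],speed=.12); r.grab(15); q=r.sense(); print("grip",q["opening"],q["gripper_force"],q["clock"])
    r.servo_line([*src,.34],speed=.25); r.reach([*dst,.34],O); r.servo_line([*dst,.275],speed=.15); r.wait(.2)
    f0=r.sense()["contact_force"]
    for z in np.arange(.271,.2525,-.003):
        r.servo_line([*dst,z],speed=.04); q=r.sense(); df=q["contact_force"]-f0
        print("%.3f"%z,q["tcp_pos"].round(4),df.round(1))
        if df[2]>8: break
    print("open",q["opening"],q["clock"]); return df
E
python3 - <<'E'
from mv import *
pickplace((.5005,-.294),(.587,.0243))
E
```

```text
grip 0.04742941166104615 14.999898201785982 6.5083
0.271 [0.5869 0.0243 0.2708] [-0.2 -0.7  1. ]
0.268 [0.5869 0.0243 0.2676] [-0.7 -0.4 -0.1]
0.265 [0.5869 0.0243 0.2647] [0.2 0.2 0.4]
0.262 [0.587  0.0243 0.2617] [-1.6  0.5  0.2]
0.259 [0.587  0.0243 0.2587] [-0.   0.4  0.4]
0.256 [0.587  0.0243 0.2557] [-0.6 -0.4 -0. ]
0.253 [0.587  0.0243 0.253 ] [-1.9  1.2  1.2]
open 0.047518900971172014 10.9667
```

```bash
python3 - <<'E'
from mv import *
r.let_go(); r.servo_line([.587,.0243,.34],speed=.25)
pickplace((.5434,-.403),(.5918,-.0655))
E
```

```text
grip 0.036748174157299286 14.99678720254451 15.8167
0.271 [ 0.5918 -0.0654  0.2709] [ 0.6  0.2 -0.5]
0.268 [ 0.5917 -0.0654  0.2676] [0.1 0.7 0.5]
0.265 [ 0.5917 -0.0655  0.2646] [0.1 1.4 1. ]
0.262 [ 0.5921 -0.0655  0.2619] [ 3.4  0.4 -1.3]
0.259 [ 0.5922 -0.0655  0.2592] [ 6.1  1.4 -0.7]
0.256 [ 0.5922 -0.0655  0.2564] [6.4 1.8 0.4]
0.253 [ 0.5922 -0.0655  0.2533] [6.9 1.2 0.7]
open 0.03669724012833535 20.3083
```

```bash
python3 - <<'E'
from mv import *
import pickle
r.let_go(); r.servo_line([.5918,-.0655,.36],speed=.25)
D={}
for i,p in enumerate([[.44,.20,.42],[.49,.31,.42]]):
    r.reach(p,[180,0,180]); r.wait(.2); s=r.snapshot("wrist"); D[f"p{i}"]=s
print(r.sense()["clock"],r.sense()["joints"].round(1))
D["top1"]=r.snapshot("top")
pickle.dump(D,open("snap2.pkl","wb"))
f=[cv2.resize(D[k]["frame"],(400,250)) for k in("p0","p1")]
c=cv2.resize(D["top1"]["frame"][140:225,235:371],(400,250),interpolation=2)
s0=pickle.load(open("snap0.pkl","rb"))["scene"]["frame"][240:315,200:320]
cv2.imwrite("pics/pen.png",np.vstack([np.hstack(f),np.hstack([c,cv2.resize(s0,(400,250),interpolation=2)])])[:,:,::-1])
E
```

```text
24.0417 [ 28.9   2.2  72.   -0.  105.7 -61. ]
```

View pics/pen.png

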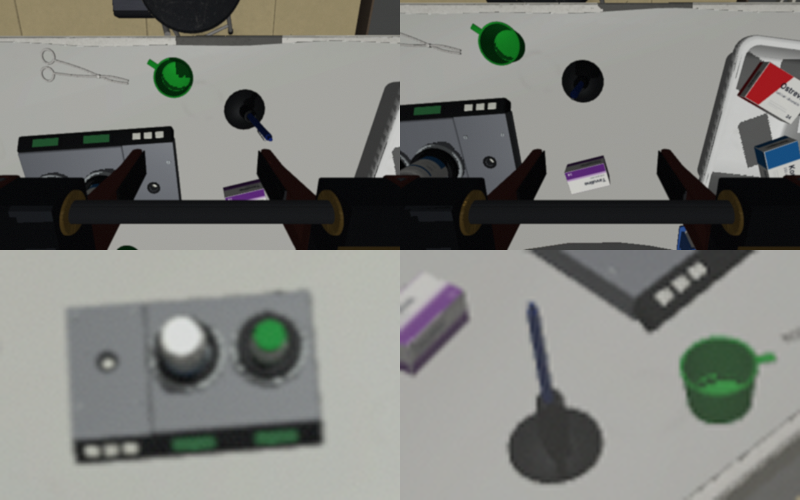

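Both bottles stand in their nests. In the half-size p0 view the pen runs from the stand at (240,108) to its top at (269,138). In the scene crop its top is at (530,304). I now fit the pen's axis from all views.

```bash
cat > pen.py <<'E'
from h import *
import pickle
from scipy.optimize import least_squares
np.set_printoptions(precision=4,suppress=True)
D=pickle.load(open("snap2.pkl","rb"));D0=pickle.load(open("snap0.pkl","rb"))
V={"p0":(D["p0"],(360,140,460,240)),"p1":(D["p1"],(250,80,340,170)),"scene":(D0["scene"],(225,245,262,300)),"top":(D0["top"],(195,205,235,240))}
P={}
for n,(s,(x0,y0,x1,y1)) in V.items():
    im=s["frame"][y0:y1,x0:x1].astype(int)
    m=((im[...,2]-im[...,0]>18)&(im[...,2]-im[...,1]>12)).astype('u1')
    k,l,st,c=cv2.connectedComponentsWithStats(m);i=1+np.argmax(st[1:,4]);y,x=np.nonzero(l==i);pts=np.c_[x+x0,y+y0].astype(float)
    vx,vy,cx,cy=cv2.fitLine(pts.astype(np.float32),cv2.DIST_L2,0,.01,.01).ravel();d=np.array([vx,vy]);t=(pts-[cx,cy])@d
    P[n]=(s,np.array([cx,cy]),d,t.min(),t.max());print(n,len(pts),"ends",[cx,cy]+d*t.min(),[cx,cy]+d*t.max())
E
cat >> pen.py <<'E'
stub=None
def res(q,names):
    # q: x,y at z=.157 (top end) and at z=.057
    o=[]
    for n in names:
        s,c,d,_,_=P[n];nrm=np.array([-d[1],d[0]])
        for X in([q[0],q[1],.15],[q[2],q[3],.07]):
            o.append((proj(s,X)-c)@nrm/s["fx"]*1000*(1 if n!="top" and n!="scene" else 1.2))
    return np.array(o)
for names in(["p0","p1","scene","top"],["p0","p1"],["p0","scene"],["p0","p1","scene"]):
    o=least_squares(res,[.45,.28,.44,.27],args=(names,));q=o.x
    print(names,q,"lean xy deg",np.degrees(np.arctan((q[:2]-q[2:])/.08)),"r(mrad)",o.fun)
E
python3 pen.py
```

```text
p0 471 ends [397.167  182.7226] [433.9106 225.0775]
p1 264 ends [275.0036 155.6522] [290.8805 131.2221]
scene 57 ends [238.793  256.0346] [243.4852 284.0861]
top 14 ends [212.9974 216.0035] [217.0026 218.9965]
['p0', 'p1', 'scene', 'top'] [0.4489 0.2774 0.4467 0.2766] lean xy deg [1.5629 0.5351] r(mrad) [ 0.1123 -0.5726  0.6948  0.8002 -2.3816 -2.5831  0.5291 -1.5382]
['p0', 'p1'] [0.4488 0.2773 0.4467 0.2763] lean xy deg [1.4765 0.6694] r(mrad) [ 0.  0.  0. -0.]
['p0', 'scene'] [0.4505 0.2788 0.4487 0.2782] lean xy deg [1.2684 0.4817] r(mrad) [ 0.  0. -0.  0.]
['p0', 'p1', 'scene'] [0.4489 0.2774 0.4469 0.2765] lean xy deg [1.4134 0.606 ] r(mrad) [-0.0369 -0.0487  0.6677  0.8933 -2.3868 -2.5606]
```

```bash
python3 - <<'E'
from mv import *
import pickle
from scipy.spatial.transform import Rotation as R
D=pickle.load(open("snap2.pkl","rb"))
print("top end check",ray(D["p0"],(433,224),.158),proj(D["p1"],[.4491,.2776,.158]))
u=np.array([.026,.010,1]);u/=np.linalg.norm(u)
R0=R.from_euler('xyz',[180,0,180],degrees=True)
dR,_=R.align_vectors([u],[[0,0,1]])
o=(dR*R0).as_euler('xyz',degrees=True);print(o,(dR*R0).apply([0,0,1]))
g=np.array([.4481,.2772,.118])
r.reach(g+u*.253,o); r.servo_line(g+u*.163,speed=.12); r.wait(.1); r.grab(40)
q=r.sense();print(q["opening"],q["gripper_force"],q["contact_force"],q["clock"])
r.servo_line(g+u*.163+np.array([0,0,.10]),speed=.15)
q=r.sense();print(q["opening"],q["contact_force"])
V=[.582,.1126,.038+.04+.105+.163]
r.reach([*V[:2],.37],[180,0,180]); r.servo_line(V,speed=.15); r.wait(.3)
E={n:r.snapshot(n) for n in("wrist","top","scene")};pickle.dump(E,open("snap3.pkl","wb"));print(r.sense()["clock"],r.sense()["opening"],r.sense()["tcp_pos"])
for n in E: print(n,"hole",proj(E[n],[.582,.1126,.038]),"tip",proj(E[n],[.582,.1126,.078]))
w=E["wrist"]["frame"];a=proj(E["scene"],[.582,.1126,.06]).astype(int);b=proj(E["top"],[.582,.1126,.06]).astype(int)
cr=[cv2.resize(E[n]["frame"][p[1]-30:p[1]+30,p[0]-40:p[0]+40],(320,240),interpolation=2) for n,p in(("scene",a),("top",b))];print(a,b)
cv2.imwrite("pics/hov.png",np.hstack([cv2.resize(w[:, :],(480,300)) if 0 else cv2.resize(w[0:320,160:560],(480,480))[:480],np.vstack(cr)])[:,:,::-1])
E
```

```text
top end check [0.44948899 0.27785974 0.158     ] [276.63455351 153.90225691]
[-179.4270613    -1.4892803   179.99255337] [-0.02598992 -0.00999612 -0.99961223]
0.00874907323799673 39.995199230161234 [-0.57612733  0.06231794  1.31635603] 26.6667
0.008649794659581002 [-0.15673953 -0.33672543 -0.54464834]
29.1 0.008268484210915373 [0.58204707 0.11257235 0.3463941 ]
wrist hole [322.48460405 194.55607238] tip [322.57328622 208.4616337 ]
top hole [270.93469931 177.1213102 ] tip [269.19417366 173.91762228]
scene hole [260.04583438 233.29261044] tip [259.07511633 222.97027598]
[259 227] [269 175]
```

View pics/hov.png

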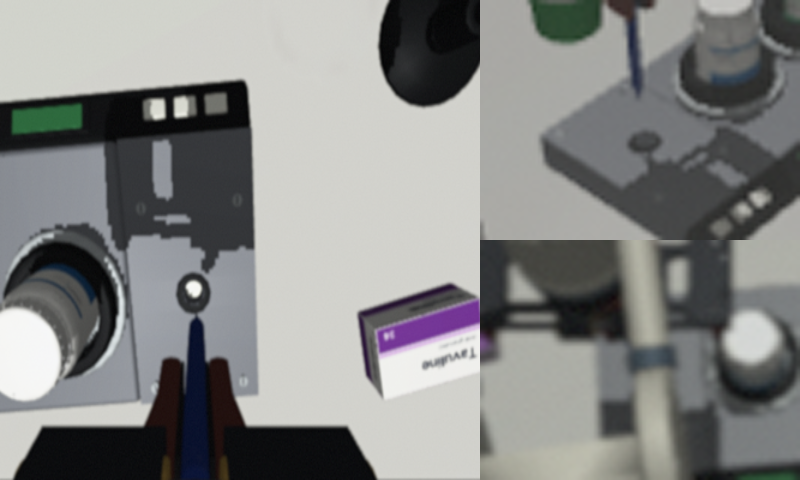

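The wrist crop puts the hole at (193,292) and the pen tip at (196,318). In the full image that is hole (321.3,194.7) and tip (323.3,212). The scene crop puts the tip at full-image (258.5,220.8) and the hole at (260.2,232.5). I now triangulate the tip relative to the hole.

```bash
python3 - <<'E'
from h import *
import pickle
np.set_printoptions(precision=4,suppress=True)
E=pickle.load(open("snap3.pkl","rb"));W=E["wrist"];S=E["scene"]
g=cv2.cvtColor(W["frame"],cv2.COLOR_RGB2GRAY)
im=W["frame"][200:300,290:360].astype(int);b=(im[...,2]-im[...,0]>18)&(im[...,2]-im[...,1]>12)
for y in (8,10,11,12,13,15,18,22,30,40,50,60): 
    x=np.nonzero(b[y])[0]; print(y+200,(x.min()+290,x.max()+290) if len(x) else None)
k=g[180:209,305:338]<70
k=max(cv2.findContours(k.astype('u1'),0,1)[0],key=cv2.contourArea);e=cv2.fitEllipse(cv2.convexHull(k));h=np.array(e[0])+[305,180];print("bezel",e,h,ray(W,h,.038))
for tw in((323,210.5),(323,212)):
    for bs in(0,.8): print(tw,bs,tri([(W,tw),(S,(258.5,220.8+bs))]),"z plane:",[ray(W,tw,z)[:2] for z in(.078,.084,.09)])
E
```

```text
208 None
210 None
211 None
212 (np.int64(322), np.int64(324))
213 (np.int64(321), np.int64(326))
215 (np.int64(319), np.int64(327))
218 (np.int64(319), np.int64(328))
222 (np.int64(318), np.int64(329))
230 (np.int64(318), np.int64(329))
240 (np.int64(317), np.int64(330))
250 (np.int64(315), np.int64(330))
260 (np.int64(315), np.int64(331))
bezel ((15.733879089355469, 15.003440856933594), (26.15330696105957, 26.729778289794922), 99.47628784179688) [320.7339 195.0034] [0.5824 0.1111 0.038 ]
(323, 210.5) 0 [0.5814 0.1134 0.0868] z plane: [array([0.5836, 0.1129]), array([0.5817, 0.1129]), array([0.5798, 0.1129])]
(323, 210.5) 0.8 [0.5824 0.1132 0.0832] z plane: [array([0.5836, 0.1129]), array([0.5817, 0.1129]), array([0.5798, 0.1129])]
(323, 212) 0 [0.5824 0.1131 0.0862] z plane: [array([0.5847, 0.1129]), array([0.5828, 0.1129]), array([0.5809, 0.1129])]
(323, 212) 0.8 [0.5834 0.113  0.0826] z plane: [array([0.5847, 0.1129]), array([0.5828, 0.1129]), array([0.5809, 0.1129])]
```

```bash
python3 - <<'E'
from mv import *
import pickle
np.set_printoptions(precision=4,suppress=True)
p=[.582,.111,.308]; r.servo_line(p,speed=.1); r.wait(.3); W=r.snapshot("wrist"); S=r.snapshot("scene"); print(r.sense()["clock"],r.sense()["contact_force"])
pickle.dump((W,S),open("snap4.pkl","wb"))
a=proj(W,[.582,.111,.038]).astype(int);b=proj(S,[.582,.111,.038]).astype(int);print(a,b)
cv2.imwrite("pics/near.png",np.hstack([cv2.resize(W["frame"][a[1]-30:a[1]+30,a[0]-30:a[0]+30],(400,400),interpolation=2),cv2.resize(S["frame"][b[1]-20:b[1]+20,b[0]-20:b[0]+20],(400,400),interpolation=2)])[:,:,::-1])
E
```

```text
30.0333 [-0.1633 -0.0017  0.0065]
[322 207] [260 233]
```

View pics/near.png

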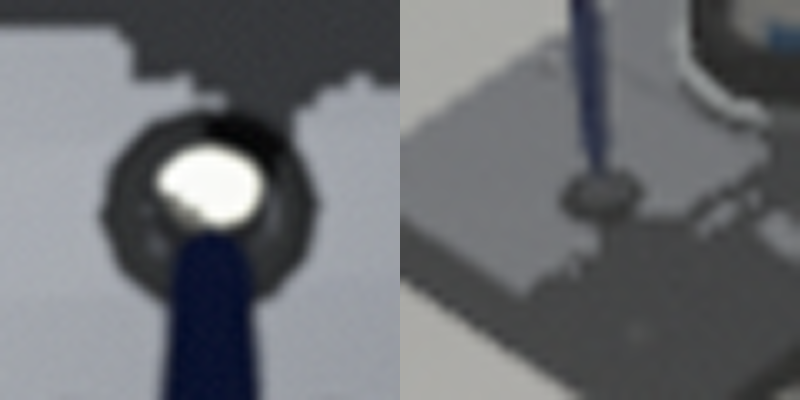

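The near view shows the tip at (211,237) and the bezel centre at (209,207), so the tip is centred in y. Its remaining height is about 7 mm, which leaves roughly +1 mm in x. I shift -1 mm and descend while watching the force.

```bash
python3 - <<'E'
from mv import *
p=np.array([.581,.111,.308]); r.servo_line(p,speed=.05); r.wait(.3); f0=r.sense()["contact_force"]
p[2]=.297
r.servo_line(p,speed=.03)
for z in np.arange(.296,.277,-.001):
    p[2]=z; r.servo_line(p,speed=.02); r.wait(.15); q=r.sense(); df=q["contact_force"]-f0; print("%.3f"%z,q["tcp_pos"].round(4)[2],df.round(2),round(q["opening"],4))
    if df[2]>7 or np.hypot(*df[:2])>6: break
print(q["clock"])
E
```

```text
0.296 0.2962 [-0.56 -0.45  0.16] 0.0085
0.295 0.295 [-1.05  0.67  0.42] 0.0087
0.294 0.2941 [-1.88  0.43 -0.04] 0.0084
0.293 0.2931 [-0.88  0.11  1.39] 0.0087
0.292 0.2921 [-0.93  1.65  1.04] 0.0087
0.291 0.2911 [-0.21  0.17  2.66] 0.0087
0.290 0.2901 [-0.44  0.02  3.51] 0.0086
0.289 0.2891 [-1.04  0.94  3.17] 0.0086
0.288 0.2883 [-1.02  0.75  6.17] 0.0086
0.287 0.2878 [-1.35  1.6   6.93] 0.0086
0.286 0.2874 [-2.7   0.76  9.48] 0.0087
35.5
```

The force rises over about 5 mm of travel and then stiffens, which fits the key being on its stop. I hold it and check.

```bash
python3 - <<'E'
from mv import *
r.wait(2.6); q=r.sense(); print(q["clock"],q["contact_force"],q["tcp_pos"],q["opening"])
W=r.snapshot("wrist");S=r.snapshot("scene");T=r.snapshot("top")
cv2.imwrite("pics/fin.png",np.hstack([cv2.resize(W["frame"],(400,400)),cv2.resize(S["frame"][170:320,190:340],(400,400),interpolation=2)])[:,:,::-1])
E
```

```text
38.1 [-1.12211779 -0.40775281  9.51489356] [0.58105702 0.11103164 0.28742506] 0.008464965185535798
```

View pics/fin.png

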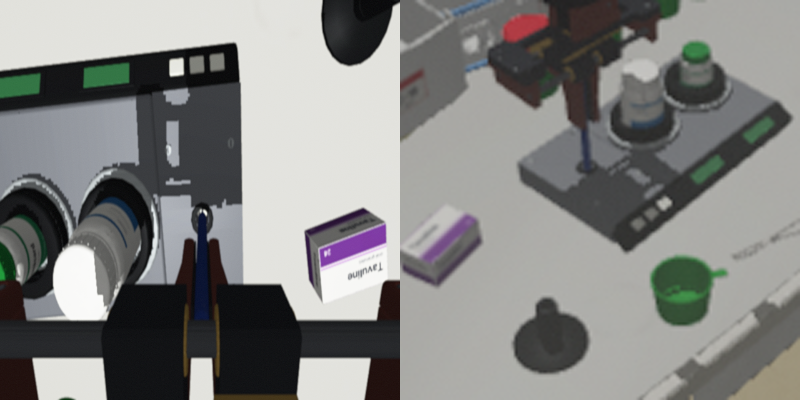

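The final view shows both bottles seated, the pen in the hole, and the carton and cup where they were. The key is held at 9.5 N, well above the 4 N it needs.

```bash
python3 -c "
from station import r
print(r.hand_in(), r.sense()['clock'])"
```

```text
the job is handed in; nothing more can be done
the job is handed in; nothing more can be done
```

I handed the job in at about 38 s: both bottles are seated in their matching nests, and the pen, still in the gripper, has held the zero key down at about 9.5 N for more than 2 s.

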